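Open the push-to-open spice cupboard

TASK

Open the wide left-hand door of the little handleless spice cupboard: press its free edge in with the fingertips until the catch lets go, back off so that the spring pushes the door ajar, then swing it on until it stands wide open, about square to the cupboard front. Only touch and push: do not pinch the door, leave the narrow door shut, and leave the things standing round about where they are.

Things in the scene. Friction and masses are not known exactly. Their poses are not given: they have to be found in the camera images.
- cupboard: wooden spice cupboard fixed on the counter, 320 wide, 200 high, two handleless doors over its whole front. Origin: centre of its underside, on the counter; x points to its back, y to its left as the robot sees it, z up. Shut doors: outer faces at x = -0.084, inner faces at -0.068; carcass from x = -0.060 to 0.070. Turned up to 0.25 rad
- wide_door (a joint): the wide (left) door, 186 wide, 186 high (z 14 to 200 mm), 16 thick, hinged upright at its left edge (cupboard frame x = -0.068, y = 0.158); free edge at y = -0.028 when shut. Radians: 0 shut, positive swung open towards the robot, negative pressed in (stop at -0.037)
- wide_press (a point): point on the outer face of the wide door, 25 mm from its free edge, 20 mm below its top edge; moves with the door. A good place to press: pressed in past about -0.022 rad (4 mm, about 5 N here, more nearer the hinge) the hidden push-to-open catch lets go
- wide_hinge (a point): upper end (z = 200 mm) of the wide door's hinge axis, in the plane of its inner face
- wide_front: outer 8 mm layer of the wide door; origin at the middle of its lower edge. When the catch has let go and the finger backs off, a spring pushes the door to about 0.38 to 0.5 rad within a second; there it stays, its free edge about 75 mm from the cupboard. Pushed shut again it does not latch
- wide_back: inner 8 mm layer of the wide door; origin at the middle of its lower edge. From ajar, a push of 1 to 3 N on it swings the door on, to 1.75 rad at most; it stays where it is left. The spring plunger, a thin rod, stands out behind it 39 mm above the counter, 150 mm from the hinge
- narrow_door (a joint): the narrow (right) door, 126 wide, hinged at its right edge, with the same kind of catch; radians, 0 = shut, positive = open. To be left shut and not pressed
- salt_shaker: loose salt shaker, 44 across, 90 high, standing in front of the narrow door; origin at its underside
- flat_tin: loose flat round tin, 86 across, 40 high, standing beyond the right end of the cupboard's front; origin at its underside
- spice_jar: loose spice jar, 44 across, 105 high, standing to the left of the wide door; origin at its underside
Not all that is in view belongs to the job. What is shaped like the spice_jar but turquoise or yellow is not meant.

How it is judged:
On the way, in this order (a step that is already met when the one before it is completed fails the run):
1. the wide door is pressed in by the fingers (value of joint wide_door below -0.012 rad and contact force between the fingers and wide_front above 0.5 N), for 0.05 s.
2. the spring has pushed the wide door ajar (value of joint wide_door between 0.3 and 0.8 rad and contact force between the fingers and wide_front below 0.2 N and contact force between the fingers and wide_back below 0.2 N), for 0.2 s.
At the end, for the whole second after the job is handed in: the wide door stands still, open by more than 1.2 rad (69 degrees); the narrow door is shut (under 0.05 rad); the shaker, tin and jar stand upright within 20 mm of where they were (value of joint wide_door above 1.2 rad and velocity of joint wide_door between -0.05 and 0.05 rad/s and value of joint narrow_door below 0.05 rad and distance of each of salt_shaker, flat_tin, spice_jar from where it was at the start of the episode below 0.02 m and angle between each of salt_shaker, flat_tin, spice_jar's own z axis and vertical below 0.2 rad); the robot touches nothing.
It fails at once if the narrow door comes open (value of joint narrow_door above 0.1 rad).
It fails at once if the door is pinched: fingers press on both its faces at once (contact force between the fingers and wide_front above 2 N and contact force between the fingers and wide_back above 2 N).
It fails at once if a thing standing by is knocked, carried or lifted (distance of any of salt_shaker, flat_tin, spice_jar from where it was at the start of the episode above 0.04 m).
It also fails if it takes over 64 s, if anything falls off the work surface, if the arm or the gripper's body presses on something with over 40 N, if the wrist force passes 120 N, or if a joint passes its speed limit or range.

ROBOT

A 7-joint arm with a two-finger parallel gripper is mounted at the origin on a cart in front of the work surface, level with it; the furniture and walls round the work are solid. World frame = base frame: x ahead of the robot, y to its left, z up, the work surface at z = 0. Lengths are in m, angles in rad, forces in N, time in s.
With the tool pointing down it reaches from about 0.4 to 0.875 m from the base axis. Payload 19.3 kg.
Tool frame: the origin (TCP) lies on the mounting face of the last link; the fingertips stand 173 mm ahead of it and the grasp point (between the pads) lies 155 mm ahead of it (bot.grip_point_offset is the distance from the TCP to the grasp point, in m); z points along the fingers, y is the line along which they close (so a half turn about z gives the same grasp; the last joint's range is limited). The gripper opens to 85 mm and grips with 20 to 120 N. Pads are 22 mm wide; open, the fingers measure 114 mm over their backs; the gripper's body (76 mm by 85 mm) begins 54 mm behind the grasp point. The pads swing forward as they close: fully open they stand 13 mm farther back than shut.
Start: joints at [-1.283, 0.521, -0.036, 1.599, 0.021, 1.021, -0.113], TCP at [0.219, 0.585, 0.405] pointing down, gripper open.
Joint ranges: [-2.91, 2.91], [-0.3, 2.13], [-1.5, 1.42], [0.17, 2.43], [-1.26, 4.41], [0.16, 1.93], [-2.52, 2.52]. Speed limits (rad/s): [1.89, 1.89, 2.39, 2.39, 3.01, 3.01, 3.01].

INTERFACE

Orientations are given as [roll, pitch, yaw] about the fixed x, y, z axes, in that order (R = Rz(yaw) Ry(pitch) Rx(roll)).
In Python, from workcell import bot gives the robot as it stands.
- The arm moves only by the tool arm_command, never from a script. Its argument "deltas" is a list of rows, each a list of 3 entries, a list of its own where there are three numbers: the shift along the tool's x, y, z in cm, then the turn, a rotation vector about the tool's x, y, z in rad, then the finger opening in cm, from 0 to 8.54. In form: [[[tx, ty, tz], [rx, ry, rz], claw], ...]. A call has 1 to 20 rows; each row shifts and turns the commanded pose from where the row before left it, along the tool's axes as they then stand; what a row does not reach is not made up. A row lasts 1/10 s, in which the tool goes at most 50 mm and 8.59 degrees, less where a joint would pass 70% of its speed; a pose out of reach is approached as far as the arm can. A call with a gripper value outside its range is refused whole. The fingers move at their own pace and stop on an object; "newtons" is the grip in N (left out, the last holds). Time passes only in rows, so rows that do not move let the fingers close. It gives the time, the measured TCP pose, the force, the opening and the grip force at its end, in the units of the state.
- bot.observe(): the state, without advancing time (a new reading comes with each control period).
- bot.grab_frame(name): name is "scene" or "side" or "wrist"; returns a dict with "frame" (480x640x3 uint8, red, green, blue), "K" (3x3 intrinsics, pixels), "rvec" (rotation vector, rad) and "tvec" (3), from world to camera coordinates, as OpenCV has them; the wrist camera has in their place "T_tool_cam" (4x4, takes a point from camera to tool coordinates, whose origin is the TCP and whose axes are the flange's). Camera axes: x right, y down, z forward; pixel columns grow to the right and rows downward; lengths in m; the calibration is good to about 2 mm. A picture is of the moment at which its call begins: read the wrist's pose just before it. There is no depth.
- bot.job_done(): hands the job in; it is judged then, once.
Trained networks look in a picture, given as the dict that the camera call returned (one of the last four; its "shot" number tells which), for a name from the list of things; names that differ only in an ending like _2 or _b are one class to them, and where a whole thing is asked for, a point or a joint stands for the part that bears it (a point fixed in the world has none). Each returns a list of dicts, best first, with "p" (0 to 1); they miss things now and then, are a little off and sometimes report something else, mostly with a low value. They report only what shows in the picture. A call takes as long as a camera call. They do not tell look-alikes from the thing itself.
- bot.find_in(name, picture): "rect" ([left, top, width, height] in pixels, round what is visible of it).
- bot.mark_of(name, picture): "at" ([column, row] in pixels: a listed point, or the origin of a listed thing).
The state is a dict: "clock": time; "qpos": joint angles; "qd": joint speeds; "joint_efforts": joint torques, N m; "position": TCP position; "tool_rot": TCP orientation; "force": force on the tool from outside, world axes, zero at the start; "moment": the same for the moment, N m; "grip_width": finger opening in m; "finger_force": force on a finger pad.
Only numpy, scipy, OpenCV 4.12 (cv2) and the standard library are available. Lean on these libraries where they do the work, as an engineer would, in place of code of your own. Each camera call takes 0.05 s, during which the arm holds its last target. There are 200 camera calls.

## Working session

There is one attempt and no reset: what is moved stays moved. The work goes in short steps, Python scripts to look and compute and a tool call to move; the robot and the scene stay as the last step left them, time stands still between calls to the robot, and variables do not carry over. Pictures are saved under pics/ and viewed, at most 10 in all, crops included, and the job is handed in when it is done.

Besides the shell and the picture viewer there is one more tool, called after "Emit:" by a JSON object that holds its "method" and its "body". arm_command: Moves the arm, as the interface text tells. Its arguments: {"type":"object","properties":{"deltas":{"type":"array","items":{"type":"array"}},"newtons":{"type":"number"}},"required":["deltas"]}

```bash
mkdir -p pics; ls
cat > h.py <<'E'
import numpy as np, cv2
from scipy.spatial.transform import Rotation as Rn
from workcell import bot
def cam(f,tcp=None,rpy=None):
    "returns K, R(cam->world), camera centre"
    K=np.array(f["K"])
    if "rvec" in f:
        R=Rn.from_rotvec(np.ravel(f["rvec"])).as_matrix().T; return K,R,-R@np.ravel(f["tvec"])
    T=np.array(f["T_tool_cam"]);Rt=Rn.from_euler('xyz',rpy).as_matrix()
    return K,Rt@T[:3,:3],Rt@T[:3,3]+tcp
def ray(c,px):
    K,R,o=c; d=R@np.linalg.inv(K)@np.array([px[0],px[1],1.]); return o,d/np.linalg.norm(d)
def onz(c,px,z):
    o,d=ray(c,px); return o+d*(z-o[2])/d[2]
def proj(c,p):
    K,R,o=c; q=K@R.T@(np.array(p)-o); return q[:2]/q[2]
def save(f,n): cv2.imwrite(f"pics/{n}.png",np.ascontiguousarray(f["frame"][:,:,::-1]))
E
python3 - <<'E'
from h import *
s=bot.observe(); print({k:np.round(v,3).tolist() for k,v in s.items()})
for n in ("scene","side"):
    f=bot.grab_frame(n); save(f,n+"0"); c=cam(f); print(n,c[2].round(3))
    for m,z in (("cupboard",0),("wide_press",.18),("wide_hinge",.2),("wide_front",.014),("salt_shaker",0),("flat_tin",0),("spice_jar",0)):
        for d in bot.mark_of(m,f)[:3]: print(m,round(d["p"],2),np.round(d["at"]),onz(c,d["at"],z).round(3))
E
```

```text
pics
{'clock': 0.0, 'qpos': [-1.283, 0.522, -0.036, 1.6, 0.021, 1.021, -0.113], 'qd': [-0.0, -0.001, -0.001, -0.0, 0.001, 0.001, 0.0], 'joint_efforts': [-0.001, -92.713, 1.98, -36.992, 0.018, 0.008, -0.0], 'position': [0.219, 0.585, 0.404], 'tool_rot': [-3.14, 0.0, 2.784], 'force': [-0.103, -0.343, 0.126], 'moment': [-0.047, 0.011, 0.023], 'finger_force': 0.0, 'grip_width': 0.085}
scene [-0.018  1.044  0.622]
cupboard 0.6 [294. 277.] [0.582 0.009 0.   ]
salt_shaker 0.89 [363. 277.] [ 0.412 -0.066  0.   ]
flat_tin 0.76 [353. 252.] [ 0.5   -0.203  0.   ]
spice_jar 0.78 [253. 351.] [0.496 0.341 0.   ]
spice_jar 0.77 [320. 348.] [0.374 0.271 0.   ]
spice_jar 0.48 [292. 335.] [0.451 0.252 0.   ]
side [-0.035 -0.744  0.881]
cupboard 0.73 [355. 280.] [0.586 0.005 0.   ]
wide_press 0.73 [323. 232.] [0.494 0.003 0.18 ]
wide_hinge 0.72 [289. 188.] [0.509 0.154 0.2  ]
wide_front 0.61 [310. 276.] [0.502 0.063 0.014]
salt_shaker 0.68 [315. 336.] [ 0.414 -0.083  0.   ]
flat_tin 0.85 [387. 355.] [ 0.501 -0.207  0.   ]
spice_jar 0.81 [220. 251.] [ 0.38   0.276 -0.   ]
spice_jar 0.66 [255. 245.] [0.461 0.249 0.   ]
```

View pics/scene0.png

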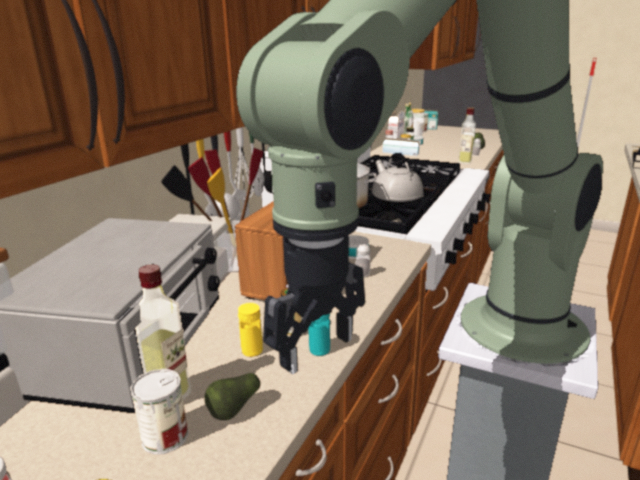

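View pics/side0.png

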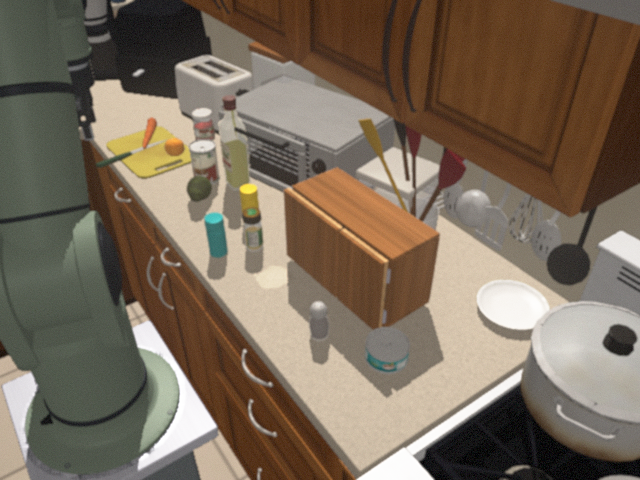

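The side view shows the cupboard at columns 285–437. The real jar is at (253,230), with the yellow one at (249,200) and the turquoise one at (217,235). The shaker is at (318,320) and the tin at (387,348). I'll enlarge the cupboard to get its corners.

Run:
```python
import cv2
i=cv2.imread("pics/side0.png")[160:335,270:450]
cv2.imwrite("pics/crop1.png",cv2.resize(i,None,fx=3.4,fy=3.4,interpolation=cv2.INTER_CUBIC))
```

```text
(no output)
```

View pics/crop1.png

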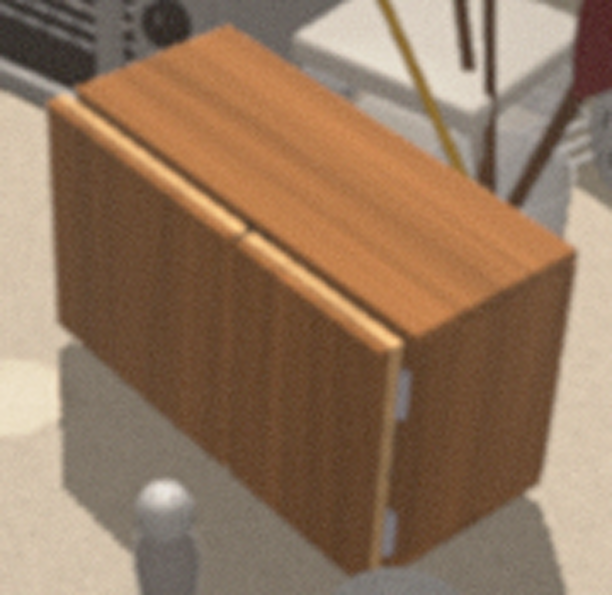

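The crop shows the cupboard's top. Outer door corners are at crop (48,103) and (388,354), with the split between the doors at (238,241). Carcass corners are at (77,92), (415,337), (576,253) and (230,25). I'll fit the cupboard pose to these points.

Run:
```python
from h import *
from scipy.optimize import least_squares
f=bot.grab_frame("side"); c=cam(f)
px=np.array([[48,103],[388,354],[238,241],[77,92],[415,337],[576,253],[230,25]])/3.4+[270,160]
L=np.array([[-.084,.158],[-.084,-.158],[-.084,-.030],[-.060,.160],[-.060,-.160],[.07,-.160],[.07,.160]])
def W(p,l,z=.2):
    a=np.cos(p[2]);b=np.sin(p[2]); return np.array([p[0]+a*l[0]-b*l[1],p[1]+b*l[0]+a*l[1],z])
r=least_squares(lambda p:np.ravel([proj(c,W(p,l))-q for l,q in zip(L,px)]),[.584,.007,0])
print(r.x.round(4),r.fun.round(1)); np.save("cup.npy",r.x)
for n,l in dict(press=(-.084,-.003),hinge=(-.068,.158)).items(): print(n,W(r.x,l).round(4))
```

```text
[5.874e-01 4.000e-04 5.210e-02] [-0.6 -0.5 -1.1  0.6 -1.5  0.3 -0.7 -1.3  1.2  0.9  2.4 -0.9  0.1 -0.6]
press [ 0.5037 -0.0069  0.2   ]
hinge [0.5113 0.1547 0.2   ]
```

Emit:
{"method": "arm_command", "body": {"deltas": [[[0,0,0],[0,0,-0.1],0],[[0,0,0],[0,0,-0.1],0],[[0,0,0],[0,0,-0.1],0],[[0,0,0],[0,0,-0.11],0],[[-1.3,-3.75,0],[0,0,0],0],[[-1.3,-3.75,0],[0,0,0],0],[[-1.3,-3.75,0],[0,0,0],0],[[-1.3,-3.75,0],[0,0,0],0],[[-1.3,-3.75,0],[0,0,0],0],[[-1.3,-3.75,0],[0,0,0],0],[[-1.3,-3.75,0],[0,0,0],0],[[-1.3,-3.75,0],[0,0,0],0],[[-1.3,-3.75,0],[0,0,0],0],[[-1.3,-3.75,0],[0,0,0],0],[[-1.3,-3.75,0],[0,0,0],0],[[-1.3,-3.75,0],[0,0,0],0]]}}

```text
clock: 2.45
position: [0.3985, 0.1426, 0.405]
tool_rot: [3.141, 0.001, -3.089]
force: [1.7, 0.7, 0.2]
grip_width: 0.0002
finger_force: 0.0
```

Emit:
{"method": "arm_command", "body": {"deltas": [[[-1.3,-3.75,0],[0,0,0],0],[[-1.3,-3.75,0],[0,0,0],0],[[-1.3,-3.75,0],[0,0,0],0],[[-1.2,-3.7,0],[0,0,0],0],[[0,0,0],[0,0,0],0],[[0,0,0],[0,0,0],0]]}}

```text
clock: 3.05
position: [0.4569, -0.003, 0.4047]
tool_rot: [3.142, -0.0, -3.091]
force: [-0.4, 1.2, 0.3]
grip_width: 0.0001
finger_force: 0.0
```

```bash
cat > st.py <<'E'
from h import *
c=np.load("cup.npy"); s=bot.observe(); p=np.array(s["position"]); a,b=np.cos(c[2]),np.sin(c[2]); d=p[:2]-c[:2]
print("t",s["clock"],"local",np.round([a*d[0]+b*d[1],-b*d[0]+a*d[1],p[2]-.173],4),"F",np.round(s["force"],1),"rot",np.round(s["tool_rot"],3),"q",np.round(s["qpos"],2))
E
python3 - <<'E'
import st
from h import *
s=bot.observe(); f=bot.grab_frame("wrist"); save(f,"wrist1"); c=cam(f,np.array(s["position"]),s["tool_rot"])
for m,z in (("wide_press",.18),("wide_hinge",.2)):
    for d in bot.mark_of(m,f)[:2]: print(m,round(d["p"],2),np.round(d["at"]),onz(c,d["at"],z).round(4))
E
```

```text
t 3.05 local [-0.1305  0.0034  0.2317] F [-0.4  1.2  0.3] rot [ 3.142 -0.    -3.091] q [-0.23  0.26  0.13  2.03 -0.04  0.86  1.54]
```

View pics/wrist1.png

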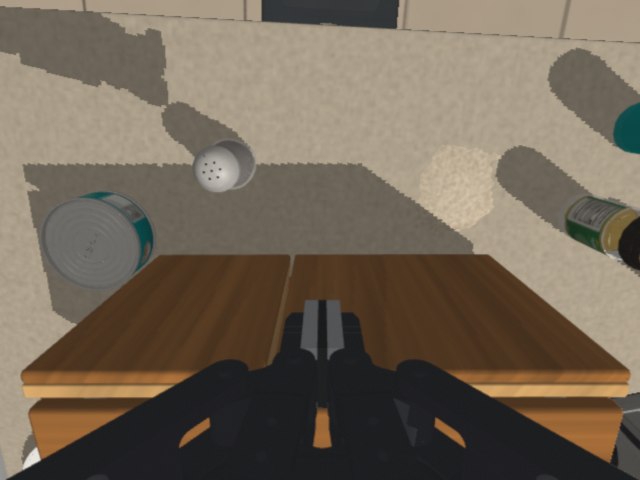

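The wrist view shows both doors with their top edge near row 375. The split is at column 272–290 and the fingertips are to the right of it at (322,305), over the wide door. The tin, shaker and jar are well clear. I'll check the edge position next.

Run:
```python
from h import *
s=bot.observe(); f=bot.grab_frame("wrist"); c=cam(f,np.array(s["position"]),s["tool_rot"])
q=np.load("cup.npy");a,b=np.cos(q[2]),np.sin(q[2])
for px in ((28,373),(624,371),(277,374),(290,255)):
    z=.2 if px[1]>300 else .014
    d=onz(c,px,z)[:2]-q[:2]; print(px,np.round([a*d[0]+b*d[1],-b*d[0]+a*d[1]],4))
```

```text
(28, 373) [-0.0849 -0.1453]
(624, 371) [-0.0862  0.1582]
(277, 374) [-0.0844 -0.0184]
(290, 255) [-0.0838 -0.026 ]
```

Emit:
{"method": "arm_command", "body": {"deltas": [[[0,0.1,2],[0,0,0],0],[[0,0.1,2],[0,0,0],0],[[0,0.2,2.5],[0,0,0],0],[[-0.8,0,0],[0,0,0],0],[[-0.8,0,0],[0,0,0],0],[[-0.4,0,0],[0,0,0],0],[[0,0,0],[0,0,0],0]]}}

```text
clock: 3.95
position: [0.4775, 0.0027, 0.3406]
tool_rot: [3.141, 0.002, -3.089]
force: [-0.1, -0.7, -0.2]
grip_width: -0.0001
finger_force: 0.0
```

```bash
python3 st.py
```

```text
t 3.95 local [-0.1097  0.008   0.1676] F [-0.1 -0.7 -0.2] rot [ 3.141e+00  2.000e-03 -3.089e+00] q [-0.22  0.38  0.12  2.05 -0.07  0.71  1.56]
```

Emit:
{"method": "arm_command", "body": {"deltas": [[[-0.4,0,0],[0,0,0],0],[[-0.4,0,0],[0,0,0],0],[[-0.3,0,0],[0,0,0],0],[[0,0,0],[0,0,0],0],[[0,0,0],[0,0,0],0]]}}

```text
clock: 4.45
position: [0.4876, 0.0031, 0.3396]
tool_rot: [-3.142, -0.0, -3.09]
force: [-0.1, -0.6, -0.1]
grip_width: 0.0002
finger_force: 0.0
```

```bash
python3 st.py
```

```text
t 4.45 local [-0.0996  0.0079  0.1666] F [-0.1 -0.6 -0.1] rot [-3.142 -0.    -3.09 ] q [-0.22  0.4   0.12  2.02 -0.07  0.72  1.56]
```

Emit:
{"method": "arm_command", "body": {"deltas": [[[-0.2,0,0],[0,0,0],0],[[-0.2,0,0],[0,0,0],0],[[-0.2,0,0],[0,0,0],0],[[0,0,0],[0,0,0],0]]}}

```text
clock: 4.85
position: [0.4934, 0.0033, 0.3396]
tool_rot: [-3.141, -0.001, -3.09]
force: [-4.2, 0.3, 3.9]
grip_width: -0.0
finger_force: 2.2
```

Emit:
{"method": "arm_command", "body": {"deltas": [[[-0.15,0,0],[0,0,0],0],[[-0.1,0,0],[0,0,0],0],[[0,0,0],[0,0,0],0]]}}

```text
clock: 5.15
position: [0.4958, 0.0033, 0.3396]
tool_rot: [-3.141, -0.001, -3.09]
force: [-5.4, -1.5, 3.2]
grip_width: -0.0
finger_force: 2.6
```

Emit:
{"method": "arm_command", "body": {"deltas": [[[-0.1,0,0],[0,0,0],0],[[-0.1,0,0],[0,0,0],0],[[0,0,0],[0,0,0],0]]}}

```text
clock: 5.45
position: [0.4978, 0.0033, 0.3396]
tool_rot: [-3.141, -0.002, -3.09]
force: [-5.1, -2.7, 3.5]
grip_width: 0.0004
finger_force: 2.7
```

Emit:
{"method": "arm_command", "body": {"deltas": [[[-0.1,0,0],[0,0,0],0],[[0,0,0],[0,0,0],0]]}}

```text
clock: 5.65
position: [0.4982, 0.0034, 0.3395]
tool_rot: [-3.141, -0.003, -3.09]
force: [-11.8, -1.7, 7.6]
grip_width: 0.0
finger_force: 5.7
```

Force has jumped, so the door is at its stop and well past the release point. Next I'll back off and lift clear.

Emit:
{"method": "arm_command", "body": {"deltas": [[[2,0,0],[0,0,0],0],[[4,0,-1],[0,0,0],0],[[2,0,-4],[0,0,0],0],[[0,0,-4],[0,0,0],0],[[0,0,0],[0,0,0],0],[[0,0,0],[0,0,0],0],[[0,0,0],[0,0,0],0],[[0,0,0],[0,0,0],0],[[0,0,0],[0,0,0],0],[[0,0,0],[0,0,0],0],[[0,0,0],[0,0,0],0],[[0,0,0],[0,0,0],0]]}}

```text
clock: 6.85
position: [0.4192, -0.0005, 0.4296]
tool_rot: [-3.142, -0.0, -3.089]
force: [-0.8, 1.3, 0.9]
grip_width: 0.0001
finger_force: 0.0
```

Run:
```python
import st
from h import *
f=bot.grab_frame("wrist"); save(f,"wrist2")
```

```text
t 6.85 local [-0.168   0.0079  0.2566] F [-0.8  1.3  0.9] rot [-3.142 -0.    -3.089] q [-0.26  0.16  0.13  2.08 -0.03  0.9   1.51]
```

View pics/wrist2.png

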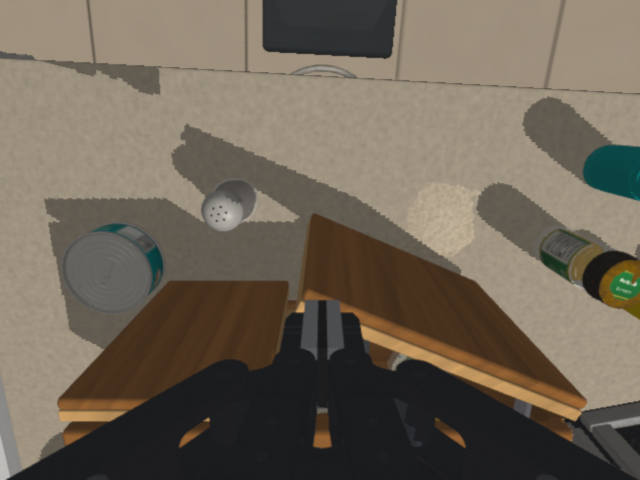

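The door is ajar: its top outer edge runs from about (298,305) to (583,405). I'll compute the angle.

Run:
```python
from h import *
s=bot.observe(); f=bot.grab_frame("wrist"); c=cam(f,np.array(s["position"]),s["tool_rot"])
q=np.load("cup.npy");a,b=np.cos(q[2]),np.sin(q[2])
P=[]
for px in ((298,303),(583,405),(64,405)):
    d=onz(c,px,.2)[:2]-q[:2]; P.append(np.array([a*d[0]+b*d[1],-b*d[0]+a*d[1]])); print(px,P[-1].round(4))
v=P[0]-P[1];print(np.arctan2(-v[0],-v[1]))
```

```text
(298, 303) [-0.1494 -0.0057]
(583, 405) [-0.0818  0.1641]
(64, 405) [-0.0821 -0.1475]
0.37894551169762763
```

Emit:
{"method": "arm_command", "body": {"deltas": [[[-2.5,0.1,0],[0,0,0],0],[[-2.5,0.1,0],[0,0,0],0],[[-2.5,0.2,0],[0,0,0],0],[[0,0,0],[0,0,0],0],[[0,0,2],[0,0,0],0],[[0,0,2],[0,0,0],0],[[0,0,0],[0,0,0],0]]}}

```text
clock: 7.65
position: [0.4931, 0.0074, 0.3879]
tool_rot: [-3.141, -0.004, -3.089]
force: [0.3, 0.3, 0.1]
grip_width: 0.0004
finger_force: 0.0
```

Run:
```python
import st
from h import *
f=bot.grab_frame("wrist"); save(f,"wrist3")
```

```text
t 7.65 local [-0.0939  0.0119  0.2149] F [0.3 0.3 0.1] rot [-3.141 -0.004 -3.089] q [-0.24  0.34  0.13  1.96 -0.06  0.85  1.55]
```

View pics/wrist3.png

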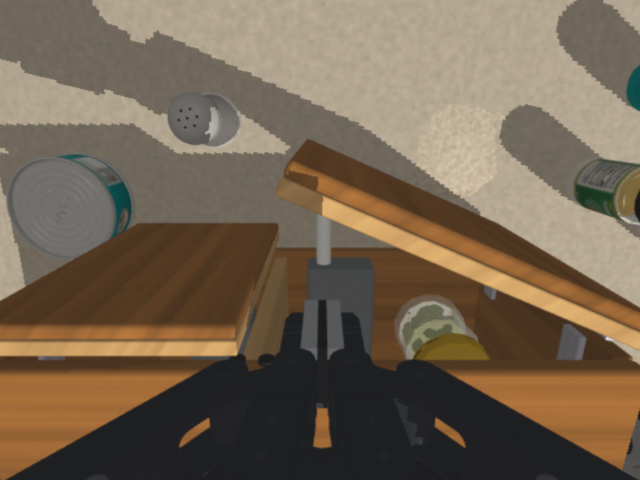

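The fingertips at (322,305) are between the door's inner face and the carcass front, clear of the narrow door. I'll lower them into the gap.

Emit:
{"method": "arm_command", "body": {"deltas": [[[0,0,1.7],[0,0,0],0],[[0,0,1.7],[0,0,0],0],[[0,0,1.6],[0,0,0],0],[[0,0,0],[0,0,0],0]]}}

```text
clock: 8.1
position: [0.4937, 0.0074, 0.3393]
tool_rot: [-3.141, -0.002, -3.089]
force: [0.2, 0.2, 0.3]
grip_width: 0.0002
finger_force: 0.0
```

Emit:
{"method": "arm_command", "body": {"deltas": [[[0.9,0.5,0],[0,0,0],0],[[0.9,0.5,0],[0,0,0],0],[[0.9,0.5,0],[0,0,0],0],[[0.7,0.55,0],[0,0,0],0],[[0.7,0.55,0],[0,0,0],0],[[0.7,0.5,0],[0,0,0],0],[[0,0,0],[0,0,0],0]]}}

```text
clock: 8.8
position: [0.4436, 0.0366, 0.3398]
tool_rot: [3.141, -0.0, -3.088]
force: [-0.3, -0.6, 0.1]
grip_width: -0.0001
finger_force: 0.0
```

```bash
python3 st.py
```

```text
t 8.8 local [-0.1418  0.0436  0.1668] F [-0.3 -0.6  0.1] rot [ 3.141 -0.    -3.088] q [-0.31  0.34  0.11  2.12 -0.06  0.68  1.47]
```

Tracking well. I'll continue along the arc.

Emit:
{"method": "arm_command", "body": {"deltas": [[[0.6,0.65,0],[0,0,0],0],[[0.6,0.65,0],[0,0,0],0],[[0.55,0.65,0],[0,0,0],0],[[0.4,0.75,0],[0,0,0],0],[[0.4,0.75,0],[0,0,0],0],[[0.4,0.75,0],[0,0,0],0],[[0.3,0.8,0],[0,0,0],0],[[0.3,0.8,0],[0,0,0],0],[[0.2,0.8,0],[0,0,0],0],[[0.1,0.8,0],[0,0,0],0],[[0.1,0.8,0],[0,0,0],0],[[0,0.4,0],[0,0,0],0],[[0,0,0],[0,0,0],0]]}}

```text
clock: 10.1
position: [0.4005, 0.1204, 0.3397]
tool_rot: [3.141, 0.0, -3.089]
force: [-1.0, -0.4, -0.2]
grip_width: -0.0
finger_force: 0.0
```

Run:
```python
import st
from h import *
f=bot.grab_frame("wrist"); save(f,"wrist4")
```

```text
t 10.1 local [-0.1805  0.1295  0.1667] F [-1.  -0.4 -0.2] rot [ 3.141  0.    -3.089] q [-0.5   0.3   0.09  2.19 -0.04  0.66  1.23]
```

View pics/wrist4.png

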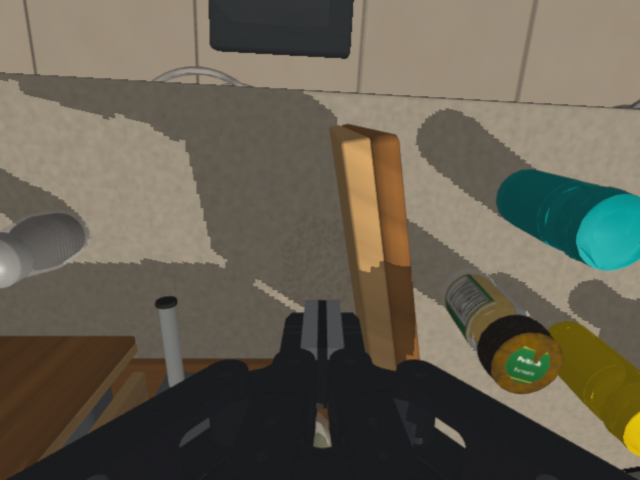

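The door's top edge runs from (350,130) to (378,360), so it stands about square, and the jar at (500,330) is untouched. I'll back off and rise clear.

Emit:
{"method": "arm_command", "body": {"deltas": [[[0,-1.5,0],[0,0,0],0],[[0,-2,0],[0,0,0],0],[[0,0,-3],[0,0,0],0],[[0,0,-3],[0,0,0],0],[[0,0,-3],[0,0,0],0],[[0,0,0],[0,0,0],0],[[0,0,0],[0,0,0],0],[[0,0,0],[0,0,0],0],[[0,0,0],[0,0,0],0]]}}

```text
clock: 11.05
position: [0.4021, 0.0847, 0.4289]
tool_rot: [-3.141, -0.001, -3.09]
force: [-0.4, -0.1, -0.6]
grip_width: 0.0001
finger_force: 0.0
```

Run:
```python
import st
from h import *
f=bot.grab_frame("side"); save(f,"side2")
```

```text
t 11.05 local [-0.1806  0.0938  0.2559] F [-0.4 -0.1 -0.6] rot [-3.141e+00 -1.000e-03 -3.090e+00] q [-0.45  0.14  0.11  2.1  -0.02  0.9   1.29]
```

View pics/side2.png

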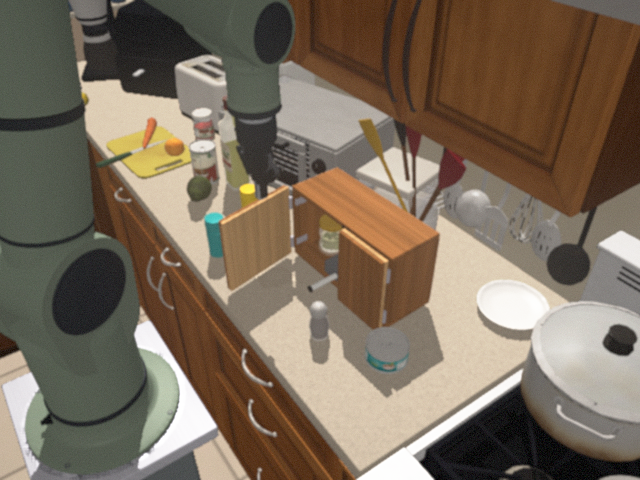

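The wide door stands square to the front at (257,240). The narrow door is shut, the shaker (318,320) and tin (387,348) haven't moved, and the arm is clear.

```bash
python3 -c "
from workcell import bot
print(bot.job_done())"
```

```text
the job is handed in; nothing more can be done
None
```

I pressed the wide door until its catch let go, backed off so it sprang ajar, then swung it open to about square with the cupboard front, at about 11 s on the robot's clock. The narrow door stayed shut, the shaker, tin and jar looked undisturbed in the pictures, and the job is handed in; no verdict came back.

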